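# Close the patch kit and hold it against the spring stop

### The job

Shut the lid of the loaded grey patch kit box all the way, then bring the kit, hinge side first, squarely against the middle of the spring stop's bar and keep pressing it with a steady 12 N or so (both red pointers over the green fields), as a third hand while I screw the bracket to its back. Hold it steady on the ledge for a couple of seconds and finish while still holding and pressing, with the lid still shut. Never drive the stop to the end of its travel, and leave the tire levers, valve tool, rasp and dish of caps where they are.

Things in the scene. Friction and masses are not known exactly. Their poses are not given: they have to be found in the camera images.
- kit_center (a point): centre of the loose grey patch kit box, 22.5 mm above its underside. Box 110 mm (its x) x 66 mm (its y) x 45 mm high without lid, open topped, 3 mm walls, 0.3 to 0.7 kg; z up. Its +x side (55 mm from here) carries the hinge and goes against the stop; its -x side has the latch (look only). It can be gripped across its 66 mm width from above and slides on the ledge
- kit_hinge (a point): middle of the lid's hinge line on the kit: 55 mm along the kit's +x from kit_center and 22.5 mm above it; the hinge line runs along the kit's y
- kit_lid (a joint): angle of the lid, rad: 0 = shut, grows as it opens upward, 1.57 = upright, then leans out past the hinge, end 1.9. Flat grey plate, 110 mm from hinge line to free edge, 66 mm wide, 8 mm thick; its inner face passes through the hinge line; shut, its top is 53 mm above the ledge. The stiff hinge (0.05 N m) keeps it where it is left
- stop_face (a point): middle of the spring stop's bar face, spring at rest (this point stays put), 24 mm above the ledge. The stop is fixed; x = direction of push, y along the bar, z up. Aluminium bar 100 mm long, 7 to 41 mm above the ledge, red mark at its middle; white scale blocks (30 mm high, green fields) 67 to 89 mm either side of the middle start 7.5 mm before the face; blue block 75 mm behind it
- stop_bar (a joint): how far the bar is pushed in, m: 0 at rest, spring 1200 N/m without preload, so 0.010 = 12 N; the red pointers on the bar stand over the green fields from 0.005 (6 N) to 0.015 (18 N); end of travel at 0.022
- lever0: loose blue nylon tire lever, 118 x 14 x 12 mm, lying flat, bystander: leave alone; origin under its middle
- lever1: loose blue nylon tire lever, 118 x 14 x 12 mm, lying flat, bystander: leave alone; origin under its middle
- lever2: loose blue nylon tire lever, 118 x 14 x 12 mm, lying flat, bystander: leave alone; origin under its middle
- core_tool: loose steel T-shaped valve core tool, 70 x 40 x 9 mm, lying flat, bystander: leave alone; origin under its middle
- rasp: loose chrome rasp with black handle, 120 x 22 x 10 mm, lying flat, bystander: leave alone; origin under its middle
- dish: loose white ceramic dish, 92 mm across, 22 mm high, with four black valve caps in it, bystander: leave alone; origin under its middle
Not all that is in view belongs to the job. Leave any purple or turquoise look-alike of the part that bears kit_center alone.

How it is judged:
On the way, in this order (a step that is already met when the one before it is completed fails the run):
1. the lid is shut (value of joint kit_lid below 0.06 rad), for 0.2 s.
2. the shut kit is pressed, hinge side first, squarely against the middle of the bar with 6 to 18 N (contact force between kit and stop_bar between 6 and 18 N and value of joint stop_bar between 0.005 and 0.015 m and angle between the x axis of kit_center and the x axis of stop_face, either way round below 0.09 rad and y of kit_center in the frame of stop_face between -0.014 and 0.014 m and x of kit_hinge in the frame of stop_face above -0.01 m and value of joint kit_lid below 0.08 rad and angle between kit_center's own z axis and vertical below 0.06 rad and height (world z) of kit_center below 0.029 m and contact force between any of the fingers, the arm and kit above 3 N), for 1 s.
At the end, for the whole second after the job is handed in: Still pressed by the robot (over 3 N on the kit): bar in 5 to 15 mm, 6 to 18 N between kit and bar, kit hinge side first, within 14 mm of the middle, 0.09 rad of square, on the ledge (raised under 6.5 mm, tilt under 0.06 rad), at rest, lid within 0.08 rad of shut (all of step 2 and linear speed of kit below 0.01 m/s); the arm keeps its last pose, push and grip.
It fails at once if the spring stop is driven to the end of its travel (value of joint stop_bar above 0.021 m).
It fails at once if a tire lever, the valve tool, the rasp or the dish is moved by over 20 mm (distance of any of lever0, lever1, lever2, core_tool, rasp, dish from where it was at the start of the episode above 0.02 m).
It also fails if it takes over 51 s, if anything falls off the work surface, if the arm or the gripper's body presses on something with over 40 N, if the wrist force passes 120 N, or if a joint passes its speed limit or range.

### The arm

A 6-joint arm with a two-finger parallel gripper is mounted at the origin on the work surface. World frame = base frame: x ahead of the robot, y to its left, z up, the work surface at z = 0. Lengths are in m, angles in rad, forces in N, time in s.
With the tool pointing down it reaches from about 0.35 to 0.85 m from the base axis. Payload 8.1 kg.
Tool frame: the origin (TCP) lies at the very end of the fingers, on their centre line; the grasp point (between the pads) lies 19 mm behind it; z points along the fingers, y is the line along which they close (so a half turn about z gives the same grasp; the last joint's range is limited). The gripper opens to 93 mm and grips with 3 to 60 N. Pads are 15 mm wide; open, the fingers measure 128 mm over their backs; the gripper's body (75 mm by 188 mm) begins 65 mm behind the grasp point.
Start: joints at [1.209, 0.13, 1.488, -0, 1.523, -0.085], TCP at [0.164, 0.577, 0.219] pointing down, gripper open.
Joint ranges: [-2.96, 2.96], [-0.89, 2.26], [0.02, 2.5], [-1.34, 4.48], [0, 2.73], [-2.66, 2.66]. Speed limits (rad/s): [2.39, 2.39, 2.79, 3.14, 3.14, 3.14].

### API

Orientations are given as a rotation vector (axis times angle).
In Python, from plant import read_state, eyes, workorder gives the robot as it stands. The module is installed in compiled form; this text tells all that it offers.
- The arm moves only by the tool play_rows, never from a script. Its argument "targets" is one flat list of numbers, 4 for each row, row after row: the shift along the tool's x, y, z in cm, then the turn about the tool's z in degrees. In form: [dx, dy, dz, roll, dx, dy, dz, roll, ...]. A call has 1 to 8 rows; each row is the pose to reach, as a shift and turn from the pose commanded when the call began, along the tool's axes at that moment; what a row does not reach only later rows make up. A row lasts 1/12 s, in which the tool goes at most 41.7 mm and 7.16 degrees, less where a joint would pass 70% of its speed; a pose out of reach is approached as far as the arm can. A call with a gripper value outside its range is refused whole. "grip" is the finger opening in cm, from 0 to 9.3, set as the call begins (left out, the last holds). The fingers move at their own pace and stop on an object; "grip_force" is the grip in N (left out, the last holds). Time passes only in rows, so rows that repeat a pose let the fingers close. It gives the time, the measured TCP pose, the force, the opening and the grip force at its end, in the units of the state.
- read_state(): the state, without advancing time (a new reading comes with each control period).
- eyes.read_camera(name): name is "side" or "top"; returns a dict with "image" (400x640x3 uint8, red, green, blue), "vfov" (degrees; the focal length in pixels is half the picture's height over the tangent of half this angle, whatever the lens; pixels are square), "cx", "cy" (the principal point, pixels), "cam_to_world" (4x4, takes a point from camera to world coordinates). Camera axes: x right, y up, looking along -z (the intrinsics and any distortion apply to the point x, -y, -z); pixel columns grow to the right and rows downward; lengths in m; the calibration is good to about 2 mm. A picture is of the moment at which its call begins. There is no depth.
- workorder.close_job(): hands the job in; it is judged then, once.
The state is a dict: "t": time; "q": joint angles; "dq": joint speeds; "joint_torque": joint torques, N m; "tool_pos": TCP position; "orientation": TCP orientation; "force": force on the tool from outside, world axes, zero at the start; "wrist_torque": the same for the moment, N m; "opening": finger opening in m; "gripper_force": force on a finger pad.
Only numpy, scipy, OpenCV 4.12 (cv2) and the standard library are available. Lean on these libraries where they do the work, as an engineer would, in place of code of your own. Each camera call takes 0.05 s, during which the arm holds its last target. There are 200 camera calls.

## Working session

There is one attempt and no reset: what is moved stays moved. The work goes in short steps, Python scripts to look and compute and a tool call to move; the robot and the scene stay as the last step left them, time stands still between calls to the robot, and variables do not carry over. Pictures are saved under pics/ and viewed, at most 10 in all, crops included, and the job is handed in when it is done.

Besides the shell and the picture viewer there is one more tool, called after "Request:" as name(argument=value, ...) on one line, values as JSON. play_rows: Moves the arm, as the interface text tells. Its arguments: {"type":"object","properties":{"targets":{"type":"array"},"grip":{"type":"number"},"grip_force":{"type":"number"}},"required":["targets"]}

```bash
mkdir -p pics; ls; python3 - <<'E'
from plant import read_state, eyes
import cv2
s=read_state();print(s)
for n in("top","side"):
    c=eyes.read_camera(n);print({k:v for k,v in c.items() if k!="image"})
    cv2.imwrite(f"pics/{n}0.png",c["image"][:,:,::-1])
E
```

```text
pics
{'t': 0.0, 'q': array([ 1.20861388e+00,  1.31133698e-01,  1.48924385e+00,  6.81305991e-06,
        1.52301456e+00, -8.54247962e-02]), 'dq': array([ 0.00023859,  0.00114728, -0.00052381,  0.00027605,  0.00068985,
        0.00094396]), 'joint_torque': array([ 3.01371847e-04, -5.59804308e+01, -4.91767430e+01,  7.67102279e-02,
        3.50029359e-02, -1.51207119e-04]), 'tool_pos': array([0.16373457, 0.57664633, 0.21762332]), 'orientation': array([-4.33288161e-01, -3.11115852e+00,  2.75334456e-03]), 'force': array([-0.3327701 , -0.67496031,  0.89324404]), 'wrist_torque': array([ 0.05081308, -0.06588366, -0.03880048]), 'gripper_force': 0.0, 'opening': 0.09274567275782393}
{'vfov': 57.564676190342546, 'cx': 321.86272752291734, 'cy': 192.39141656797213, 'cam_to_world': array([[ 0.008842  ,  0.99164516, -0.12869222,  0.45696453],
       [-0.99974963,  0.01141204,  0.0192467 ,  0.01667878],
       [ 0.02055454,  0.12848982,  0.99149779,  0.87891583],
       [ 0.        ,  0.        ,  0.        ,  1.        ]])}
{'vfov': 54.57937372940436, 'cx': 316.64091340471504, 'cy': 198.60057088092867, 'cam_to_world': array([[ 0.9473284 ,  0.18291598, -0.26288905,  0.32862237],
       [-0.31987739,  0.50009467, -0.8047259 , -0.75984105],
       [-0.01572781,  0.84643196,  0.53226457,  0.57579149],
       [ 0.        ,  0.        ,  0.        ,  1.        ]])}
```

View pics/top0.png

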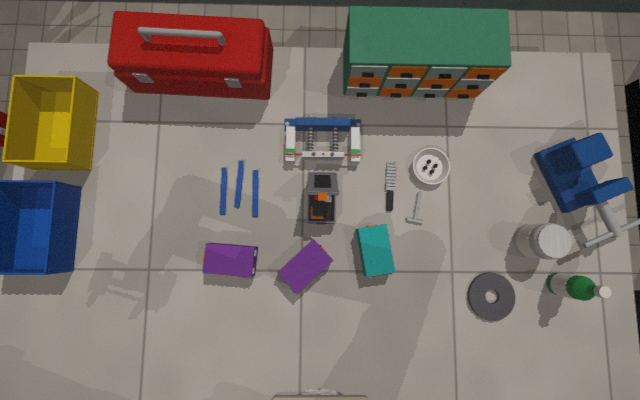

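View pics/side0.png

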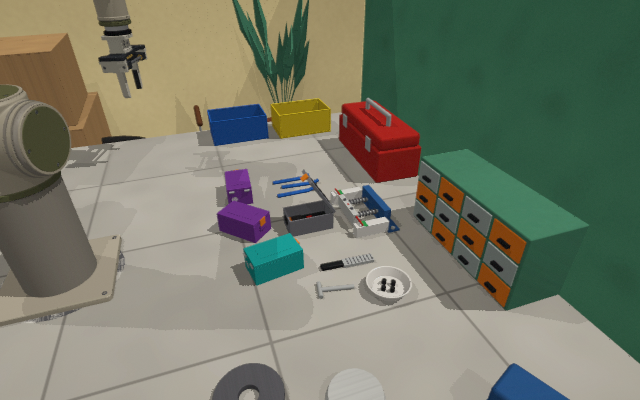

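The only grey box is at top-view (321,197), with its lid up at (322,183) next to the stop bar at (323,155). The look-alikes are purple at (231,260) and (305,266) and turquoise at (376,251). I choose the grey one and check it in a crop.

```bash
python3 - <<'E'
import cv2, numpy as np
t=cv2.imread("pics/top0.png")[110:235,275:370]; s=cv2.imread("pics/side0.png")[160:250,265:405]
t=cv2.resize(t,None,fx=4.2,fy=4.2,interpolation=cv2.INTER_CUBIC); s=cv2.resize(s,None,fx=2.8,fy=2.8,interpolation=cv2.INTER_CUBIC)
o=np.zeros((max(t.shape[0],s.shape[0]),t.shape[1]+s.shape[1],3),np.uint8)
o[:t.shape[0],:t.shape[1]]=t;o[:s.shape[0],t.shape[1]:]=s
cv2.imwrite("pics/crop0.png",o);print(o.shape)
E
```

```text
(525, 791, 3)
```

View pics/crop0.png

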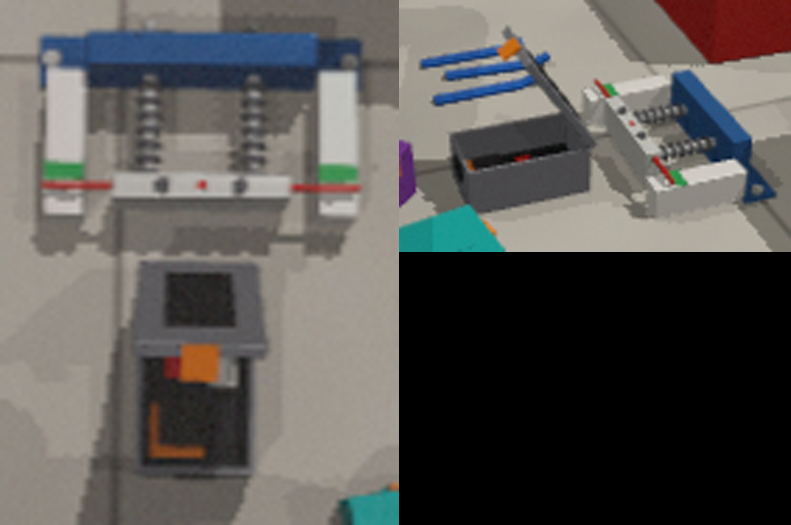

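The crop confirms the pick. It's the grey open box with an orange latch, rim corners at crop (140,470) and (252,473), and the lid leaning slightly over it with its free edge at row ~350. The stop bar ends are at (113,197) and (291,197). Now I measure.

```bash
cat > h.py <<'E'
import numpy as np, cv2
from plant import eyes, read_state
def ray(c,u,v):
    f=200/np.tan(np.radians(c["vfov"]/2)); M=c["cam_to_world"]
    d=M[:3,:3]@np.array([(u-c["cx"])/f,-(v-c["cy"])/f,-1.]); return M[:3,3],d/np.linalg.norm(d)
def plane(c,u,v,z):
    o,d=ray(c,u,v); return o+d*(z-o[2])/d[2]
def tri(c1,p1,c2,p2):
    o1,d1=ray(c1,*p1);o2,d2=ray(c2,*p2)
    t=np.linalg.lstsq(np.c_[d1,-d2],o2-o1,rcond=None)[0]
    a,b=o1+t[0]*d1,o2+t[1]*d2; return (a+b)/2,np.linalg.norm(a-b)
def blobs(c,lo,hi,roi,amin=4):
    x0,y0,x1,y1=roi; m=cv2.inRange(cv2.cvtColor(c["image"],cv2.COLOR_RGB2HSV),lo,hi)[y0:y1,x0:x1]
    n,l,s,ce=cv2.connectedComponentsWithStats(m)
    return [(int(s[i,4]),(ce[i]+[x0,y0]).round(1),s[i,:4]+[x0,y0,0,0]) for i in range(1,n) if s[i,4]>=amin]
E
python3 - <<'E'
from h import *
np.set_printoptions(precision=4,suppress=True)
T=eyes.read_camera("top");S=eyes.read_camera("side")
P=lambda a,b:((a+.5)/4.2-.5+275,(b+.5)/4.2-.5+110)
for n,a,b,z in [("barL",113,198,.041),("barR",291,198,.041),("mark",202,184,.041),("boxbackL",140,470,.045),("boxbackR",252,472,.045),("boxL",140,385,.045),("boxR",254,388,.045),("lidfreeL",133,345,.15),("lidfreeR",266,345,.15),("lidhingeL",139,263,.05),("lidhingeR",257,265,.05)]:
    print(n,plane(T,*P(a,b),z))
bt=blobs(T,(5,140,120),(20,255,255),(305,180,340,225));bs=blobs(S,(5,140,120),(20,255,255),(290,165,320,195))
print(bt,bs)
for x in bt:
  for y in bs: print(tri(T,x[1],S,y[1]))
for roi,c in(((275,140,370,170),T),((325,180,400,240),S)): print(blobs(c,(0,150,100),(6,255,255),roi,2),blobs(c,(50,120,60),(80,255,255),roi,2))
E
```

```text
barL [0.6495 0.0489 0.041 ]
barR [ 0.6509 -0.0507  0.041 ]
mark [ 0.6582 -0.0008  0.041 ]
boxbackL [0.4977 0.0317 0.045 ]
boxbackR [ 0.4972 -0.0293  0.045 ]
boxL [0.5442 0.0323 0.045 ]
boxR [ 0.5432 -0.0302  0.045 ]
lidfreeL [0.5525 0.034  0.15  ]
lidfreeR [ 0.5532 -0.03    0.15  ]
lidhingeL [0.6111 0.0337 0.05  ]
lidhingeR [ 0.6108 -0.0313  0.05  ]
[(80, array([322., 196.]), array([318, 192,   9,   9])), (20, array([317.4, 217.4]), array([312, 217,  11,   2]))] [(34, array([304., 177.]), array([301, 174,   7,   7]))]
(array([0.5465, 0.0018, 0.138 ]), np.float64(0.0017338418116432306))
(array([0.5243, 0.0053, 0.1378]), np.float64(0.046453900692270504))
[(2, array([323. , 153.5]), array([323, 153,   1,   2])), (5, array([289., 154.]), array([287, 154,   5,   1])), (7, array([297., 154.]), array([294, 154,   7,   1])), (6, array([347.5, 154. ]), array([345, 154,   6,   1]))] [(24, array([289.5, 150. ]), array([286, 149,   8,   3])), (24, array([354.8, 150.9]), array([351, 150,   9,   3]))]
[(14, array([380.6, 180.3]), array([377, 180,  10,   2])), (6, array([337.2, 191.5]), array([335, 189,   5,   6])), (14, array([358.9, 220.1]), array([356, 216,   7,  10]))] [(10, array([340.3, 191.6]), array([339, 190,   4,   4])), (17, array([364.2, 223.1]), array([362, 221,   6,   5]))]
```

```bash
cat >> h.py <<'E'
from scipy.spatial.transform import Rotation as R
def go(*targets,yaw=0.0):
    """cm shifts in present tool axes to world targets, and roll to put tool y at world y + yaw"""
    s=read_state(); Q=R.from_rotvec(s["orientation"]).as_matrix(); y=Q[:,1]
    print("t %.2f pos %s F %s open %.4f gf %.1f tilt %.3f"%(s["t"],s["tool_pos"].round(4),s["force"].round(1),s["opening"],s["gripper_force"],np.hypot(*Q[:2,2])))
    a=np.degrees(np.arctan2(-y[0],y[1])-yaw)   # ccw yaw of tool y
    print("roll",round((a+90)%180-90,2))
    for p in targets: print((100*Q.T@(np.array(p)-s["tool_pos"])).round(2))
E
python3 -c "
from h import *
go((.605,.001,.2))"
```

```text
t 0.20 pos [0.1638 0.5768 0.218 ] F [-0.1 -0.  -0.1] open 0.0932 gf 0.0 tilt 0.001
roll -15.86
[-58.17 -43.33   1.85]
```

Request:
play_rows(targets=[-58.2,-43.3,1.8,-15.9,-58.2,-43.3,1.8,-15.9,-58.2,-43.3,1.8,-15.9,-58.2,-43.3,1.8,-15.9,-58.2,-43.3,1.8,-15.9,-58.2,-43.3,1.8,-15.9,-58.2,-43.3,1.8,-15.9,-58.2,-43.3,1.8,-15.9], grip=0)

```text
t: 0.87
tool_pos: [0.366, 0.313, 0.2104]
orientation: [-0.002, 3.141, 0.0]
force: [0.5, 1.2, -0.1]
opening: 0.0444
gripper_force: 0.0
```

```bash
python3 -c "
from h import *
go((.605,.001,.2))"
```

```text
t 0.87 pos [0.366  0.313  0.2104] F [ 0.5  1.2 -0.1] open 0.0444 gf 0.0 tilt 0.000
roll 0.06
[-23.87 -31.22   1.04]
```

Request:
play_rows(targets=[-24,-31.2,1,0,-24,-31.2,1,0,-24,-31.2,1,0,-24,-31.2,1,0,-24,-31.2,1,0,-24,-31.2,1,0,-24,-31.2,1,0,-24,-31.2,1,0])

```text
t: 1.53
tool_pos: [0.5695, 0.0488, 0.2018]
orientation: [-0.001, 3.142, 0.0]
force: [0.2, -0.0, 0.1]
opening: 0.0003
gripper_force: 0.0
```

```bash
python3 -c "
from h import *
go((.605,.001,.2))"
```

```text
t 1.53 pos [0.5695 0.0488 0.2018] F [ 0.2 -0.   0.1] open 0.0003 gf 0.0 tilt 0.000
roll 0.03
[-3.54 -4.78  0.18]
```

Request:
play_rows(targets=[-4,-4.8,0,0,-4,-4.8,0,0,-4,-4.8,2.5,0,-4,-4.8,5,0,-4,-4.8,7,0,-4,-4.8,8,0,-4,-4.8,8.2,0,-4,-4.8,8.2,0])

```text
t: 2.2
tool_pos: [0.6083, 0.003, 0.1196]
orientation: [0.002, -3.14, -0.0]
force: [-0.6, -0.3, 0.6]
opening: 0.0005
gripper_force: 0.0
```

```bash
python3 - <<'E'
from h import *
go((.577,.001,.121),(.546,.001,.0945),(.533,.001,.0677),(.5305,.001,.053))
t=eyes.read_camera("top")["image"][120:240,250:400];s=eyes.read_camera("side")["image"][100:250,230:420]
k=lambda i,f:cv2.resize(i[:,:,::-1],None,fx=f,fy=f,interpolation=cv2.INTER_CUBIC)
t,s=k(t,2.5),k(s,2)
o=np.zeros((300,t.shape[1]+s.shape[1],3),np.uint8);o[:,:t.shape[1]]=t;o[:,t.shape[1]:]=s
cv2.imwrite("pics/lid1.png",o)
E
```

```text
t 2.20 pos [0.6083 0.003  0.1196] F [-0.6 -0.3  0.6] open 0.0005 gf 0.0 tilt 0.001
roll 0.06
[ 3.13 -0.19 -0.14]
[ 6.22 -0.19  2.52]
[ 7.52 -0.19  5.2 ]
[ 7.77 -0.19  6.67]
```

View pics/lid1.png

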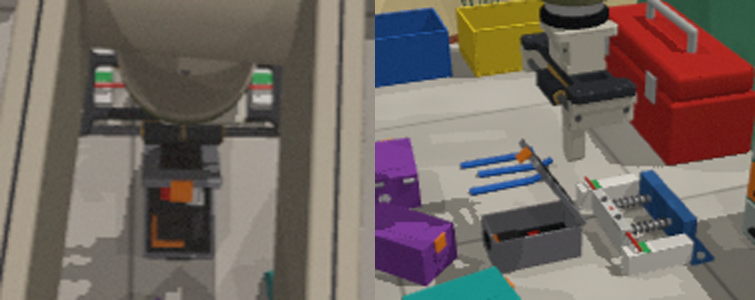

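The closed fingers (side ~(575,155)) stand behind the lid (free edge at (522,145)), on the hinge side. I sweep it shut.

Request:
play_rows(targets=[1.5,-0.1,0,0,3,-0.1,0,0,4,-0.1,0.5,0,4.8,-0.1,1.1,0,5.5,-0.1,1.8,0,6.2,-0.1,2.5,0,6.7,-0.1,3.3,0,7.1,-0.1,4,0])

```text
t: 2.97
tool_pos: [0.5385, 0.0018, 0.0811]
orientation: [-0.001, 3.139, -0.0]
force: [1.0, -0.4, 0.9]
opening: 0.0004
gripper_force: 0.2
```

Request:
play_rows(targets=[0.2,0,0.7,0,0.4,0,1.4,0,0.5,0,2,0,0.5,0,2.4,0,0.5,0,2.6,0,0.5,0,2.7,0,0.5,0,2.7,0])

```text
t: 3.55
tool_pos: [0.5326, 0.0018, 0.0533]
orientation: [0.001, -3.141, -0.0]
force: [-0.5, 0.3, 1.1]
opening: 0.0002
gripper_force: 0.8
```

```bash
python3 - <<'E'
from h import *
go((.5305,.001,.052))
E
```

```text
t 3.55 pos [0.5326 0.0018 0.0533] F [-0.5  0.3  1.1] open 0.0002 gf 0.8 tilt 0.001
roll 0.04
[ 0.21 -0.07  0.13]
```

Request:
play_rows(targets=[0,0,0.1,0,0,0,0.2,0,0,0,0.2,0,0,0,0.2,0])

```text
t: 3.88
tool_pos: [0.5329, 0.0017, 0.0528]
orientation: [0.001, -3.141, 0.0]
force: [-11.0, 0.6, 18.9]
opening: 0.0008
gripper_force: 9.2
```

Request:
play_rows(targets=[0,0,-1,0,0,0,-4,0,0,0,-7,0,0,0,-9,0,0,0,-9,0,0,0,-9,0], grip=9.3)

```text
t: 4.38
tool_pos: [0.5343, 0.0016, 0.1429]
orientation: [-0.001, 3.138, -0.001]
force: [-0.2, 0.8, 0.2]
opening: 0.0359
gripper_force: 0.0
```

```bash
python3 - <<'E'
from h import *
go((.5525,.001,.15))
t=eyes.read_camera("top")["image"][120:240,250:400];s=eyes.read_camera("side")["image"][100:250,230:420]
k=lambda i,f:cv2.resize(i[:,:,::-1],None,fx=f,fy=f,interpolation=cv2.INTER_CUBIC)
t,s=k(t,2.5),k(s,2)
o=np.zeros((300,t.shape[1]+s.shape[1],3),np.uint8);o[:,:t.shape[1]]=t;o[:,t.shape[1]:]=s
cv2.imwrite("pics/lid2.png",o)
E
```

```text
t 4.38 pos [0.5343 0.0016 0.1429] F [-0.2  0.8  0.2] open 0.0359 gf 0.0 tilt 0.004
roll 0.04
[-1.82 -0.06 -0.7 ]
```

View pics/lid2.png

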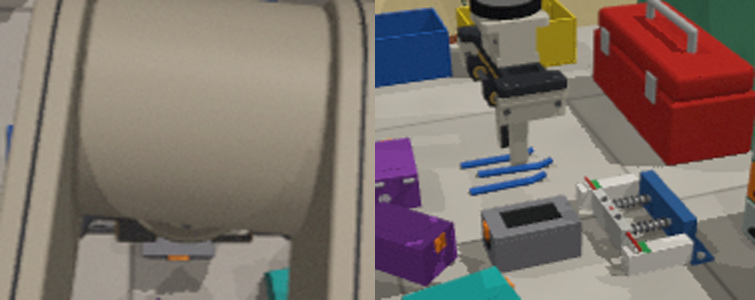

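Lid shut: the side view shows a flat-topped closed box at (485–580, 195–265), and the latch in the top view is at pixel ~(321,223), unmoved. I descend and grip across the width.

Request:
play_rows(targets=[-1.8,-0.1,0,0,-1.8,-0.1,0,0,-1.8,-0.1,0,0,-1.8,-0.1,0,0,-1.8,-0.1,0,0,-1.8,-0.1,2,0,-1.8,-0.1,4,0,-1.8,-0.1,5.5,0])

```text
t: 5.15
tool_pos: [0.5499, 0.0008, 0.0847]
orientation: [0.001, -3.141, -0.0]
force: [0.2, -0.2, -0.6]
opening: 0.0924
gripper_force: 0.0
```

```bash
python3 - <<'E'
from h import *
go((.5525,.001,.007))
E
```

```text
t 5.15 pos [0.5499 0.0008 0.0847] F [ 0.2 -0.2 -0.6] open 0.0924 gf 0.0 tilt 0.001
roll 0.04
[-0.27  0.01  7.77]
```

Request:
play_rows(targets=[-0.2,0,1.5,0,-0.2,0,3.5,0,-0.2,0,5.5,0,-0.2,0,6.8,0,-0.2,0,7.4,0,-0.2,0,7.7,0,-0.2,0,7.7,0])

```text
t: 5.73
tool_pos: [0.5525, 0.0008, 0.0089]
orientation: [0.001, -3.141, -0.0]
force: [1.0, 0.6, 0.7]
opening: 0.0929
gripper_force: 0.0
```

Request:
play_rows(targets=[0,0,0,0,0,0,0,0,0,0,0,0,0,0,0,0,0,0,0,0,0,0,0,0], grip=6.0, grip_force=35)

```text
t: 6.23
tool_pos: [0.5533, 0.0009, 0.0097]
orientation: [-0.001, 3.141, 0.0]
force: [-0.4, 0.8, 4.6]
opening: 0.0657
gripper_force: 35.0
```

```bash
python3 - <<'E'
from h import *
go((.595,-.0008,.007))
print(blobs(eyes.read_camera("top"),(5,140,100),(20,255,255),(295,190,345,240)))
E
```

```text
t 6.23 pos [0.5533 0.0009 0.0097] F [-0.4  0.8  4.6] open 0.0657 gf 35.0 tilt 0.001
roll 0.04
[-4.17 -0.17  0.27]
[(15, array([321.3, 222.5]), array([318, 222,   8,   2]))]
```

Request:
play_rows(targets=[-0.3,0,0,0,-0.7,0,0,0,-1.1,-0.1,0,0,-1.5,-0.1,0,0,-1.9,-0.2,0,0,-2.3,-0.2,0,0,-2.7,-0.2,0,0,-3.1,-0.2,0,0])

```text
t: 6.95
tool_pos: [0.5836, -0.0014, 0.0097]
orientation: [0.001, -3.141, 0.0]
force: [-6.0, -0.4, 10.4]
opening: 0.0659
gripper_force: 35.0
```

Request:
play_rows(targets=[-0.2,0,0,0,-0.4,0,0,0])

```text
t: 7.12
tool_pos: [0.5875, -0.0014, 0.0097]
orientation: [0.001, -3.141, 0.0]
force: [-7.3, 0.2, 10.2]
opening: 0.0654
gripper_force: 35.0
```

```bash
python3 - <<'E'
from h import *
go((.606,-.0008,.007))
t=eyes.read_camera("top");s=eyes.read_camera("side")
print(blobs(t,(5,140,100),(20,255,255),(295,190,345,240)))
t=t["image"][110:230,260:390];s=s["image"][150:250,270:410]
k=lambda i,f:cv2.resize(i[:,:,::-1],None,fx=f,fy=f,interpolation=cv2.INTER_CUBIC)
t,s=k(t,2.5),k(s,3)
o=np.zeros((300,t.shape[1]+s.shape[1],3),np.uint8);o[:,:t.shape[1]]=t;o[:,t.shape[1]:]=s
cv2.imwrite("pics/push1.png",o)
E
```

```text
t 7.12 pos [ 0.5875 -0.0014  0.0097] F [-7.3  0.2 10.2] open 0.0654 gf 35.0 tilt 0.001
roll 0.05
[-1.85  0.06  0.26]
[(15, array([322.3, 207.5]), array([319, 207,   8,   2]))]
```

View pics/push1.png

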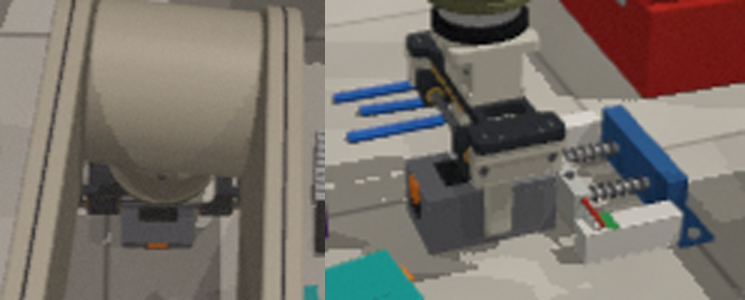

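Kit gripped, flat, lid shut. The side crop shows its hinge face close to the bar at (560,190), with the red pointer at (592,210) still short of the green at (608,222). I ease the downward load slightly and creep on.

Request:
play_rows(targets=[-0.1,0,-0.1,0,-0.2,0,-0.1,0,-0.3,0,-0.1,0,-0.4,0,-0.1,0])

```text
t: 7.55
tool_pos: [0.5914, -0.0012, 0.0097]
orientation: [0.001, -3.141, 0.0]
force: [-2.7, -1.1, 0.5]
opening: 0.0659
gripper_force: 35.0
```

Request:
play_rows(targets=[-0.1,0,0,0,-0.2,0,0,0,-0.3,0,0,0])

```text
t: 7.8
tool_pos: [0.5947, -0.0012, 0.0097]
orientation: [0.001, -3.141, -0.0]
force: [-1.4, -0.5, -1.4]
opening: 0.0661
gripper_force: 35.0
```

Request:
play_rows(targets=[-0.1,0,0,0,-0.2,0,0,0,-0.3,0,0,0])

```text
t: 8.05
tool_pos: [0.5977, -0.0012, 0.0097]
orientation: [0.001, -3.141, -0.0]
force: [-1.8, 0.0, -2.5]
opening: 0.0662
gripper_force: 35.0
```

```bash
python3 - <<'E'
from h import *
go((.606,-.0008,.007))
t=eyes.read_camera("top");s=eyes.read_camera("side")
print(blobs(t,(5,140,100),(20,255,255),(295,190,345,240)))
for lo,hi in(((0,150,100),(6,255,255)),((50,120,60),(80,255,255))): print(blobs(s,lo,hi,(325,180,400,240),2))
E
```

```text
t 8.05 pos [ 0.5977 -0.0012  0.0097] F [-1.8  0.  -2.5] open 0.0662 gf 35.0 tilt 0.000
roll 0.04
[-0.83  0.04  0.27]
[(16, array([322.5, 203.5]), array([319, 203,   8,   2]))]
[(21, array([379.7, 180.3]), array([374, 180,  14,   2])), (12, array([359. , 219.9]), array([356, 216,   7,   9]))]
[(16, array([364.4, 223.1]), array([362, 221,   6,   5]))]
```

Request:
play_rows(targets=[-0.1,0,0.05,0,-0.2,0,0.05,0,-0.3,0,0.05,0])

```text
t: 8.4
tool_pos: [0.6001, -0.0012, 0.0097]
orientation: [0.001, -3.14, 0.0]
force: [-7.9, -0.2, 4.6]
opening: 0.0656
gripper_force: 35.0
```

Request:
play_rows(targets=[-0.1,0,0,0,-0.2,0,0,0,-0.3,0,0,0])

```text
t: 8.65
tool_pos: [0.6025, -0.0012, 0.0098]
orientation: [0.002, -3.139, 0.0]
force: [-11.4, 0.1, 7.8]
opening: 0.0659
gripper_force: 35.0
```

Request:
play_rows(targets=[-0.1,0,-0.05,0,-0.2,0,-0.05,0,-0.3,0,-0.05,0])

```text
t: 8.9
tool_pos: [0.6047, -0.0012, 0.0098]
orientation: [0.002, -3.137, 0.0]
force: [-15.2, -0.5, 9.3]
opening: 0.0656
gripper_force: 35.0
```

```bash
python3 - <<'E'
from h import *
go()
t=eyes.read_camera("top");s=eyes.read_camera("side")
print(blobs(t,(5,140,100),(20,255,255),(295,190,345,240)))
for lo,hi in(((0,150,100),(6,255,255)),((50,120,60),(80,255,255))): print(blobs(s,lo,hi,(325,170,400,240),2))
s=s["image"][150:250,280:410]
cv2.imwrite("pics/push2.png",cv2.resize(s[:,:,::-1],None,fx=6,fy=6,interpolation=cv2.INTER_CUBIC))
E
```

```text
t 8.90 pos [ 0.6047 -0.0012  0.0098] F [-15.2  -0.5   9.3] open 0.0656 gf 35.0 tilt 0.005
roll 0.06
[(15, array([322.7, 200.5]), array([319, 200,   8,   2]))]
[(285, array([384.6, 174.6]), array([366, 170,  34,  12])), (14, array([362. , 219.8]), array([359, 215,   7,  10]))]
[(2, array([363.5, 224.5]), array([363, 224,   2,   2])), (2, array([366.5, 225. ]), array([366, 225,   2,   1]))]
```

View pics/push2.png

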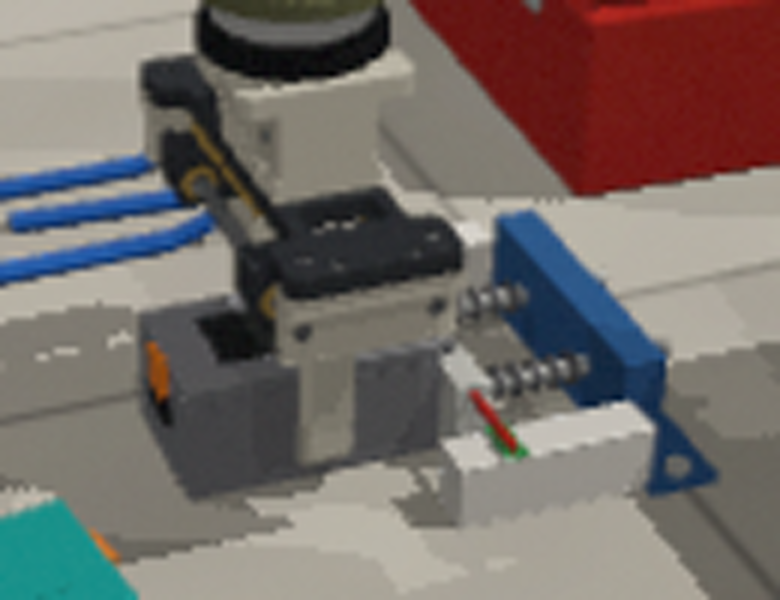

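Request:
play_rows(targets=[-0.1,0,-0.05,0,-0.2,0,-0.05,0,-0.3,0,-0.05,0,-0.4,0,-0.05,0,-0.45,0,-0.05,0,-0.45,0,-0.05,0,-0.45,0,-0.05,0,-0.45,0,-0.05,0])

```text
t: 9.67
tool_pos: [0.6079, -0.0014, 0.0098]
orientation: [0.002, -3.135, 0.0]
force: [-16.4, -1.8, 7.8]
opening: 0.0657
gripper_force: 35.0
```

```bash
python3 - <<'E'
from h import *
go()
t=eyes.read_camera("top");s=eyes.read_camera("side")
print(blobs(t,(5,140,100),(20,255,255),(295,190,345,240)))
for lo,hi in(((0,150,100),(6,255,255)),((50,100,50),(80,255,255))): print(blobs(s,lo,hi,(345,205,400,240),2))
for p in((359,219.9),(362,219.8),(363,219.8),(364,219.8),(365,219.8)): print(plane(s,*p,.035).round(4))
s=s["image"][165:245,320:400]
cv2.imwrite("pics/push3.png",cv2.resize(s[:,:,::-1],None,fx=7,fy=7,interpolation=cv2.INTER_CUBIC))
E
```

```text
t 9.67 pos [ 0.6079 -0.0014  0.0098] F [-16.4  -1.8   7.8] open 0.0657 gf 35.0 tilt 0.007
roll 0.06
[(16, array([323. , 198.6]), array([319, 198,   9,   2]))]
[(13, array([362.8, 219.2]), array([360, 215,   7,  10]))]
[(10, array([363.9, 223.6]), array([362, 221,   6,   5]))]
[ 0.6606 -0.0683  0.035 ]
[ 0.6675 -0.0704  0.035 ]
[ 0.6698 -0.0712  0.035 ]
[ 0.672 -0.072  0.035]
[ 0.6743 -0.0728  0.035 ]
```

View pics/push3.png

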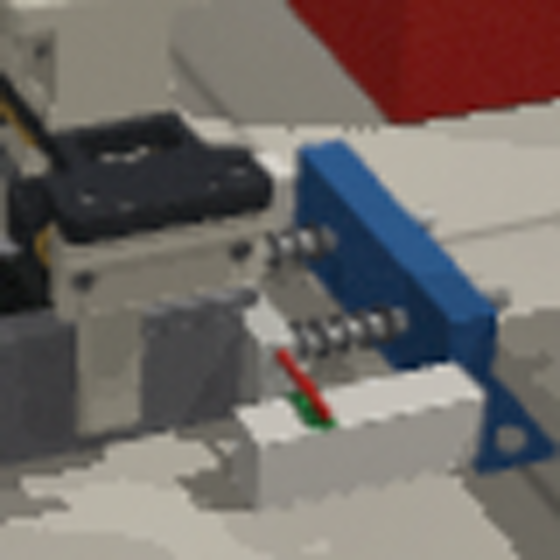

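The red pointer at crop (303,385) lies over the green field. Pointer shift (~9–10 mm), tool travel past contact (~9.5 mm) and force all agree on about 12 N. Now I hold.

Request:
play_rows(targets=[0,0,0,0,0,0,0,0,0,0,0,0,0,0,0,0,0,0,0,0,0,0,0,0,0,0,0,0,0,0,0,0])

```text
t: 10.43
tool_pos: [0.6079, -0.0014, 0.0097]
orientation: [0.002, -3.135, 0.0]
force: [-16.2, -1.7, 7.8]
opening: 0.0661
gripper_force: 35.0
```

Request:
play_rows(targets=[0,0,0,0,0,0,0,0,0,0,0,0,0,0,0,0,0,0,0,0,0,0,0,0,0,0,0,0,0,0,0,0])

```text
t: 11.1
tool_pos: [0.608, -0.0014, 0.0098]
orientation: [0.002, -3.135, 0.0]
force: [-17.2, -1.6, 8.7]
opening: 0.0658
gripper_force: 35.0
```

Request:
play_rows(targets=[0,0,0,0,0,0,0,0,0,0,0,0,0,0,0,0,0,0,0,0,0,0,0,0,0,0,0,0,0,0,0,0])

```text
t: 11.77
tool_pos: [0.608, -0.0014, 0.0098]
orientation: [0.002, -3.135, 0.001]
force: [-16.3, -1.1, 8.1]
opening: 0.0659
gripper_force: 35.0
```

Request:
play_rows(targets=[0,0,0,0,0,0,0,0,0,0,0,0,0,0,0,0,0,0,0,0,0,0,0,0,0,0,0,0,0,0,0,0])

```text
t: 12.43
tool_pos: [0.6079, -0.0014, 0.0097]
orientation: [0.002, -3.135, 0.0]
force: [-16.7, -2.2, 7.9]
opening: 0.0658
gripper_force: 35.0
```

```bash
python3 - <<'E'
from h import *
go()
t=eyes.read_camera("top");s=eyes.read_camera("side")
print(blobs(t,(5,140,100),(20,255,255),(295,190,345,240)))
for lo,hi in(((0,150,100),(6,255,255)),((50,100,50),(80,255,255))): print(blobs(s,lo,hi,(345,205,400,240),2))
m=np.hstack([cv2.resize(t["image"][130:230,270:370,::-1],(390,390)),cv2.resize(s["image"][160:260,280:380,::-1],(390,390))])
cv2.imwrite("pics/hold.png",m)
E
```

```text
t 12.43 pos [ 0.6079 -0.0014  0.0097] F [-16.7  -2.2   7.9] open 0.0658 gf 35.0 tilt 0.007
roll 0.06
[(16, array([323. , 198.6]), array([319, 198,   9,   2]))]
[(13, array([362.8, 219.2]), array([360, 215,   7,  10]))]
[(10, array([363.9, 223.6]), array([362, 221,   6,   5]))]
```

View pics/hold.png

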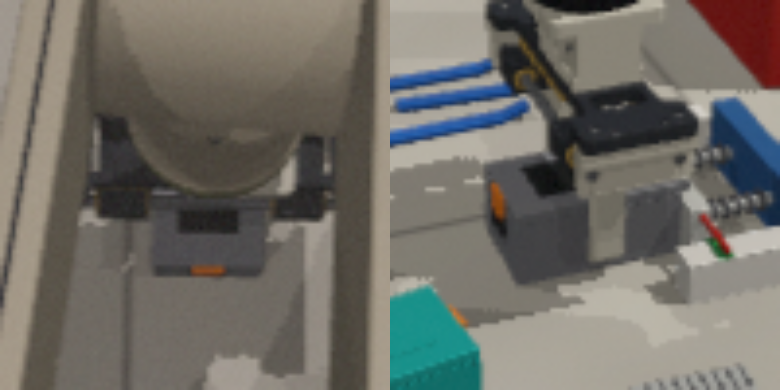

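The kit is steady, flat, lid shut and square. Latch at crop (207,270), pointer over green at (715,235). I hand it in.

```bash
python3 -c "
from plant import workorder
print(workorder.close_job())"
```

```text
the job is handed in; nothing more can be done
None
```

I handed the job in with the lid shut and the kit still gripped and pressed hinge side first, square on the middle of the stop bar. The bar is in about 9–10 mm (roughly 12 N), the near red pointer is over its green field (the far one was hidden by the gripper), and the result isn't reported back.

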